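# Free a jammed hand stamp from its stand

## Robot

A 7-joint arm with a two-finger parallel gripper is mounted at the origin on the work surface. World frame = base frame: x ahead of the robot, y to its left, z up, the work surface at z = 0. Lengths are in m, angles in rad, forces in N, time in s.
With the tool pointing down it reaches from about 0.425 to 0.825 m from the base axis. Payload 3.6 kg.
Tool frame: the origin (TCP) lies between the finger pads; the fingertips stand 8 mm ahead of it and the grasp point (between the pads) lies 11 mm behind it (ctrl.finger_overhang is the z of the fingertips in the tool frame, in m); z points along the fingers, y is the line along which they close (so a half turn about z gives the same grasp; the last joint's range is limited). The gripper opens to 85 mm and grips with 20 to 120 N. Pads are 22 mm wide; open, the fingers measure 114 mm over their backs; the gripper's body (76 mm by 85 mm) begins 54 mm behind the grasp point. The pads swing forward as they close: fully open they stand 13 mm farther back than shut.
Start: joints at [1.28, 0.615, -0.013, 1.423, 0.008, 1.103, -0.04], TCP at [0.17, -0.627, 0.239] pointing down, gripper open.
Joint ranges: [-3.12, 3.12], [-0.3, 2.06], [-1.34, 1.32], [0.26, 2.42], [-1.36, 4.5], [0.01, 1.98], [-2.84, 2.84]. Speed limits (rad/s): [2.79, 2.79, 3.14, 3.14, 3.14, 3.14, 3.14].

## Interface

Orientations are given as a rotation vector (axis times angle).
In Python, from bench import ctrl gives the robot as it stands.
- The arm moves only by the tool carry_out, never from a script. Its argument "series" is a list of rows, each a list of 3 entries, a list of its own where there are three numbers: the shift along the tool's x, y, z as a fraction of full scale, then the turn, a rotation vector about the tool's x, y, z as a fraction of full scale, then the closure, from 0 (fully open) to 1 (shut). In form: [[[tx, ty, tz], [ax, ay, az], hand], ...]. A call has 1 to 10 rows; each row shifts and turns the commanded pose from where the row before left it, along the tool's axes as they then stand; what a row does not reach is not made up. Full scale, the value 1, is 0.03 m for a shift and 4 degrees for a turn. A row lasts 1/10 s, in which the tool goes at most 50 mm and 8.59 degrees, less where a joint would pass 70% of its speed; a pose out of reach is approached as far as the arm can. A call with a number of a shift or a turn outside -1 to 1 is refused whole. A call with a gripper value outside its range is refused whole. The fingers move at their own pace and stop on an object; "squeeze" is the grip in N (left out, the last holds). Time passes only in rows, so rows that do not move let the fingers close. It gives the time, the measured TCP pose, the force, the opening and the grip force at its end, in the units of the state.
- ctrl.observe(): the state, without advancing time (a new reading comes with each control period).
- ctrl.capture(name): name is "scene" or "side" or "wrist"; returns a dict with "img" (480x640x3 uint8, red, green, blue), "z_map" (480x640 float32, m along the optical axis (not along the pixel's ray), 0 where there is no reading), "mtx" (3x3 intrinsics, pixels), "k1" (the pictures are not rectified: a ray, as slopes to the right and down, at radius r is drawn at 1 + k1 r^2 times it, then the intrinsics apply), "position" and "attitude" of the camera in the world; the wrist camera has in their place "hand_eye" (4x4, takes a point from camera to tool coordinates, whose origin is the TCP and whose axes are the flange's). Camera axes: x right, y up, looking along -z (the intrinsics and any distortion apply to the point x, -y, -z); pixel columns grow to the right and rows downward; lengths in m; the calibration is good to about 2 mm. A picture is of the moment at which its call begins: read the wrist's pose just before it.
- ctrl.close_job(): hands the job in; it is judged then, once.
Trained networks look in a picture, given as the dict that the camera call returned (one of the last four; its "shot" number tells which), for a name from the list of things; names that differ only in an ending like _2 or _b are one class to them, and where a whole thing is asked for, a point or a joint stands for the part that bears it (a point fixed in the world has none). Each returns a list of dicts, best first, with "p" (0 to 1); they miss things now and then, are a little off and sometimes report something else, mostly with a low value. They report only what shows in the picture. A call takes as long as a camera call. They do not tell look-alikes from the thing itself.
- ctrl.look_for(picture, query): "location" ([column, row] in pixels, amid what is visible of it).
- ctrl.tip_of(picture, query): "location" ([column, row] in pixels: a listed point, or the origin of a listed thing).
The state is a dict: "time": time; "joint_pos": joint angles; "qvel": joint speeds; "joint_torque": joint torques, N m; "tcp_pos": TCP position; "ee_rot": TCP orientation; "wrist_force": force on the tool from outside, world axes, zero at the start; "ft_torque": the same for the moment, N m; "finger_gap": finger opening in m; "grip_force": force on a finger pad.
Only numpy, scipy, OpenCV 4.12 (cv2) and the standard library are available. Lean on these libraries where they do the work, as an engineer would, in place of code of your own. Each camera call takes 0.05 s, during which the arm holds its last target. There are 200 camera calls.

## Task

Put away the capped brush that lies in front of the stamp stand: lay it level in both notches of the brush rest, about centred, and let go of it. Then grip the hand stamp that is stuck in the stand and rock it side to side, towards one jaw and then the other, until both stiff jaws have been pushed back and it comes free; lift it and finish while still holding it upright over the stand, its underside just clear above the jaws (a few millimetres to about 4 cm). Leave the other things on the table where they are.

Things in the scene. Friction and masses are not known exactly. Their poses are not given: they have to be found in the camera images.
- stand: Fixed wooden stamp stand, bed 90 (x) x 190 (y) mm. Origin: centre of its underside, on the table; z up; its two jaws slide along y. In the middle a pocket, 35 mm in y, 30 mm in x, floor 8 mm above the table. Jaws: blocks 28 mm (x) x 36 mm (y), 25.5 to 54 mm above the table, 25 mm apart, each overhanging the pocket 5 mm; all else is lower than 47 mm.
- stamp: Hand stamp, about 0.2 kg, upright in the pocket between the jaws, axes along the stand's. Origin: centre of its underside (8 mm above the table at first). Square wooden shank 24 x 24 mm, 14 to 98 mm above the origin; brass button to 101 mm. Brass shoulder 32 mm wide in y, 8 to 14 mm up: the jaws overhang it 3.5 mm each side with 3.5 mm play in height, so a straight pull cannot free it.
- jaw_left (a joint): How far the jaw on the stand's +y side is pushed back along +y, in m: 0 at the start (0.5 mm from the shank), at most 0.014. Stiff, about 11 N of friction; stays where it is pushed, no spring.
- jaw_right (a joint): The same for the jaw on the stand's -y side, pushed back along -y.
- brush: Capped writing brush, 40 g, a round rod 12 mm thick, 200 mm long, along its x axis, on the table in front of the stand (robot's side); light wooden handle, grey cap over the +x quarter. Origin: mid-length, on the underside as built, 6 mm off its axis (turns round it if it rolls); on the table its axis is 6 mm up.
- rest: Fixed white ceramic brush rest, base 110 (x) x 56 (y) mm, 8 mm high. Origin: centre of its underside, on the table. Two V-notches (90 degrees, 12 mm thick) in line at x = +45 and -45 mm: bottom of the V 26 mm above the table, tops about 42 mm. Lying home in both, a brush has its axis along the rest's x, 34.5 mm above the table. Fingers fit between the notches.
- stamp_keel (a point): Centre of the stamp's round keel (10 mm radius, along x), 10 mm above its origin: it rocks sideways about this point's x axis. A 0.2 rad lean towards a jaw pushes that jaw back about 6 mm, at some 5 to 10 N sideways high on the shank; a lean over about 0.25 rad jams. With both jaws back 4.5 mm or more it lifts out freely.
Things that resemble listed ones, but are neither listed nor needed, are in the scene too. Of the things like the stamp, leave any that is blue or pink; of the rest the smaller one is meant.

How it is judged:
By the outcome, as a careful person would: the job done as asked, in the order asked, and still so for the second after the job is handed in, while the arm keeps its last pose, push and grip.
It also fails if it takes over 58 s, if anything falls off the work surface, if the arm or the gripper's body presses on something with over 40 N, if the wrist force passes 120 N, or if a joint passes its speed limit or range.

## Working session

There is one attempt and no reset: what is moved stays moved. The work goes in short steps, Python scripts to look and compute and a tool call to move; the robot and the scene stay as the last step left them, time stands still between calls to the robot, and variables do not carry over. Pictures are saved under pics/ and viewed, at most 10 in all, crops included, and the job is handed in when it is done.

Besides the shell and the picture viewer there is one more tool, called after ">>>" in YAML: its name, and indented under it one key for each argument. carry_out: Moves the arm, as the interface text tells. Its arguments: {"type":"object","properties":{"series":{"type":"array","items":{"type":"array"}},"squeeze":{"type":"number"}},"required":["series"]}

```bash
ls; mkdir -p pics
cat > h.py <<'E'
import numpy as np, cv2
from scipy.spatial.transform import Rotation as R
from bench import ctrl
def campose(c, st=None):
    if "hand_eye" in c:
        st=st or ctrl.observe(); T=np.eye(4); T[:3,:3]=R.from_rotvec(st["ee_rot"]).as_matrix(); T[:3,3]=st["tcp_pos"]
        return T@np.array(c["hand_eye"])
    T=np.eye(4); a=np.array(c["attitude"]); T[:3,:3]=a if a.shape==(3,3) else R.from_rotvec(a).as_matrix() if a.size==3 else R.from_quat(a).as_matrix()
    T[:3,3]=c["position"]; return T
def ray(c,px):
    K=np.array(c["mtx"]); d=np.array([(px[0]-K[0,2])/K[0,0],(px[1]-K[1,2])/K[1,1]]); u=d.copy()
    for _ in range(20): u=d/(1+c["k1"]*(u@u))
    return np.array([u[0],-u[1],-1.])
def at_z(c,px,z,T=None):
    T=campose(c) if T is None else T; r=T[:3,:3]@ray(c,px); return T[:3,3]+r*(z-T[2,3])/r[2]
def at_d(c,px,T=None):
    T=campose(c) if T is None else T; d=c["z_map"][int(px[1]),int(px[0])]; return T[:3,3]+T[:3,:3]@ray(c,px)*d
def project(c,P,T=None):
    T=campose(c) if T is None else T; p=T[:3,:3].T@(np.array(P)-T[:3,3]); u=np.array([p[0],-p[1]])/-p[2]; u=u*(1+c["k1"]*(u@u)); K=np.array(c["mtx"])
    return [K[0,0]*u[0]+K[0,2],K[1,1]*u[1]+K[1,2]]
def save(c,n): cv2.imwrite(f"pics/{n}.png",c["img"][:,:,::-1])
E
python3 - <<'E'
from h import *
for n in ("scene","side"):
    c=ctrl.capture(n); save(c,n+"0"); 
    if n=="scene": print(c["attitude"],c["position"],c["k1"])
    for q in ("stand","stamp","brush","rest"):
        for f in (ctrl.look_for,ctrl.tip_of):
            for r in f(c,q)[:4]:
                if r["p"]>.2: print(n,q,f.__name__,np.round(r["location"]),round(r["p"],2),np.round(at_d(c,r["location"]),3))
s=ctrl.observe();print(s["tcp_pos"],s["ee_rot"],s["wrist_force"],ctrl.finger_overhang)
E
```

```text
pics
[0.52951038 0.93125762 1.9252361 ] [1.23331279 0.40156738 0.65337654] -0.12260625620615112
scene stand call [368. 300.] 0.67 [0.627 0.146 0.02 ]
scene stand call [368. 299.] 0.95 [0.626 0.146 0.022]
scene stamp call [377. 347.] 0.92 [0.754 0.219 0.07 ]
scene stamp call [520. 261.] 0.9 [0.493 0.353 0.092]
scene stamp call [298. 304.] 0.66 [0.757 0.091 0.095]
scene stamp call [386. 292.] 0.51 [0.631 0.178 0.055]
scene stamp call [375. 370.] 0.97 [0.752 0.219 0.018]
scene stamp call [299. 338.] 0.94 [0.756 0.09  0.021]
scene stamp call [368. 298.] 0.83 [0.625 0.145 0.023]
scene stamp call [508. 292.] 0.63 [0.497 0.348 0.022]
scene brush call [415. 269.] 0.65 [0.505 0.183 0.012]
scene brush call [415. 268.] 0.83 [0.502 0.18  0.012]
scene rest call [230. 234.] 0.93 [ 0.581 -0.176  0.008]
side stand call [327. 220.] 0.86 [0.611 0.09  0.038]
side stand call [325. 215.] 0.59 [0.605 0.091 0.05 ]
side stamp call [330. 187.] 0.88 [0.617 0.125 0.092]
side stamp call [260. 127.] 0.83 [0.477 0.323 0.094]
side stamp call [394. 205.] 0.76 [0.732 0.067 0.095]
side stamp call [387. 166.] 0.62 [0.739 0.198 0.078]
side stamp call [390. 231.] 0.97 [0.732 0.065 0.026]
side stamp call [262. 152.] 0.62 [0.477 0.325 0.022]
side stamp call [331. 212.] 0.57 [0.618 0.1   0.049]
side stamp call [382. 187.] 0.57 [0.736 0.201 0.017]
side brush call [270. 204.] 0.97 [0.497 0.169 0.01 ]
side brush call [272. 202.] 0.85 [0.501 0.173 0.012]
side rest call [314. 357.] 0.98 [ 0.572 -0.186  0.006]
side rest call [312. 357.] 0.93 [ 0.57  -0.186  0.006]
[ 0.16952015 -0.62747948  0.23931719] [-3.11426054e+00 -4.13372214e-01 -4.19540726e-05] [ 0.01958383 -0.18015009 -0.14055391] 0.008
```

View pics/scene0.png

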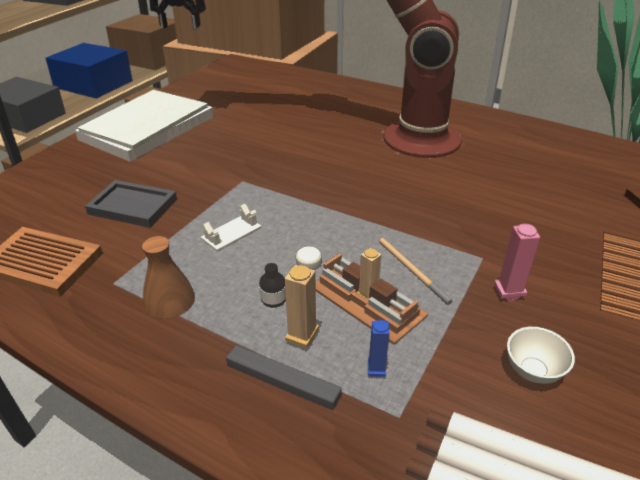

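View pics/side0.png

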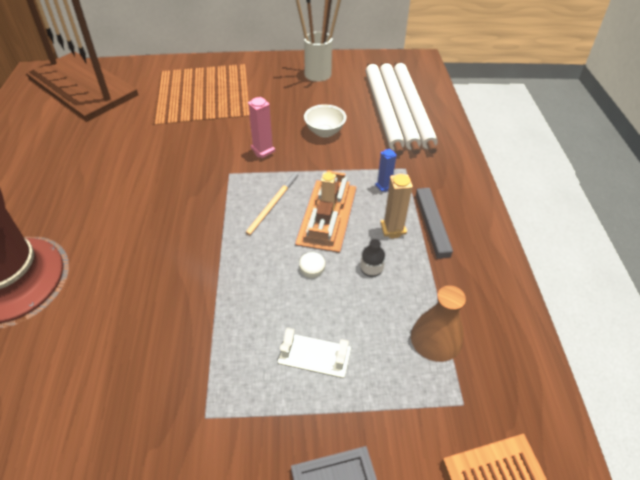

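The scene view shows these stamp-like things: the small wooden stamp in the stand (370,270), a bigger wooden one (300,305), a blue one (378,347) and a pink one (518,260). I choose the one in the stand. The brush runs from (380,241) to its cap end at (448,300), and the rest is at (230,230).

Run:
```python
from h import *
c=ctrl.capture("scene")
cv2.imwrite("pics/crop.png",cv2.resize(c["img"][200:350,190:470,::-1],None,fx=2.8,fy=2.8,interpolation=cv2.INTER_CUBIC))
print("brush",[np.round(at_z(c,p,.008),4) for p in ((381,241),(448,300))])
s=ctrl.capture("side")
print("brush side",[np.round(at_z(s,p,.008),4) for p in ((249,232),(297,177))])
for cc in (c,s):
    T=campose(cc)
    print("stamp top",[ (r["p"],np.round(r["location"])) for r in ctrl.tip_of(cc,"stamp_keel")[:4]])
print("top scene",at_z(c,(370,252),.107),"side",at_z(s,(329,176),.107))
# rest & stand from depth clouds
for nm,cc in (("scene",c),("side",s)):
    T=campose(cc); v,u=np.mgrid[0:480,0:640]; P=np.array([at_d(cc,(a,b),T) for a,b in zip(u.ravel()[::1],v.ravel()) ]) if 0 else None
    K=np.array(cc["mtx"]); pts=np.stack([u.ravel(),v.ravel()],1).astype(np.float64)[:,None]
    n=cv2.undistortPoints(pts,K,np.array([cc["k1"],0,0,0]))[:,0]; d=cc["z_map"].ravel()
    P=T[:3,3]+(np.c_[n[:,0],-n[:,1],-np.ones(len(n))]*d[:,None])@T[:3,:3].T; P=P[d>0]
    def sel(x0,x1,y0,y1,z0,z1): return P[(P[:,0]>x0)&(P[:,0]<x1)&(P[:,1]>y0)&(P[:,1]<y1)&(P[:,2]>z0)&(P[:,2]<z1)]
    for name,b in (("table",(.45,.5,-.1,0,-.02,.02)),("rest all",(.5,.65,-.25,-.1,.004,.06)),("rest posts",(.5,.65,-.25,-.1,.025,.06)),("stand",(.52,.7,.02,.26,.008,.03)),("jaws",(.55,.7,.02,.26,.048,.06)),("stamptop",(.56,.69,.05,.2,.098,.12)),("brush",(.42,.56,.06,.3,.006,.03))):
        q=sel(*b)
        if len(q)<5: print(nm,name,len(q)); continue
        r=cv2.minAreaRect(q[:,:2].astype(np.float32)*1000); w,vv=np.linalg.eigh(np.cov(q[:,:2].T)); 
        print(nm,name,len(q),"mean",q.mean(0).round(4),"zmax",q[:,2].max().round(4),"rect",np.round(r[0]),np.round(r[1]),round(r[2],1),"ax",np.degrees(np.arctan2(vv[1,1],vv[0,1])).round(1))
```

```text
brush [array([0.456 , 0.0924, 0.008 ]), array([0.5488, 0.2609, 0.008 ])]
brush side [array([0.4558, 0.0924, 0.008 ]), array([0.5546, 0.2516, 0.008 ])]
stamp top [(0.78, array([304., 331.])), (0.71, array([368., 291.])), (0.65, array([507., 286.])), (0.61, array([377., 367.]))]
stamp top [(0.94, array([385., 187.])), (0.86, array([264., 150.])), (0.74, array([396., 227.])), (0.61, array([326., 212.]))]
top scene [0.60989866 0.13649208 0.107     ] side [0.61597352 0.13973077 0.107     ]
scene table 729 mean [ 0.4752 -0.0497  0.0011] zmax 0.0059 rect [475. -50.] [100.  50.] 89.9 ax 90.1
scene rest all 1228 mean [ 0.5745 -0.1777  0.015 ] zmax 0.0431 rect [ 576. -172.] [148. 103.] 1.4 ax 165.5
scene rest posts 271 mean [ 0.5732 -0.1814  0.0336] zmax 0.0431 rect [ 571. -181.] [ 40. 103.] 73.2 ax 163.9
scene stand 1964 mean [0.6254 0.1469 0.0178] zmax 0.03 rect [579. 135.] [229. 154.] 75.2 ax 92.3
scene jaws 647 mean [0.6175 0.1444 0.0536] zmax 0.06 rect [614. 140.] [173.  32.] 76.3 ax 76.9
scene stamptop 223 mean [0.6164 0.1408 0.1058] zmax 0.1115 rect [613. 140.] [25. 27.] 78.5 ax 124.5
scene brush 547 mean [0.5064 0.1832 0.0104] zmax 0.0149 rect [502. 178.] [201.  14.] 60.5 ax 60.0
side table 1230 mean [ 0.4749 -0.052   0.0006] zmax 0.0049 rect [475. -50.] [100.  50.] 90.0 ax 90.2
side rest all 2208 mean [ 0.5726 -0.1847  0.0128] zmax 0.0429 rect [ 578. -171.] [149. 140.] 87.5 ax 163.5
side rest posts 403 mean [ 0.5717 -0.1823  0.0341] zmax 0.0429 rect [ 573. -181.] [ 42. 101.] 73.7 ax 163.5
side stand 1105 mean [0.606  0.123  0.0179] zmax 0.03 rect [578. 135.] [224. 154.] 74.1 ax 89.3
side jaws 307 mean [0.6092 0.1172 0.0532] zmax 0.06 rect [611. 135.] [166.  32.] 73.2 ax 66.7
side stamptop 146 mean [0.6128 0.1342 0.1055] zmax 0.1109 rect [613. 137.] [25. 24.] 73.9 ax -136.7
side brush 461 mean [0.5074 0.1578 0.0098] zmax 0.0142 rect [546. 154.] [204. 111.] 61.9 ax 72.2
```

View pics/crop.png

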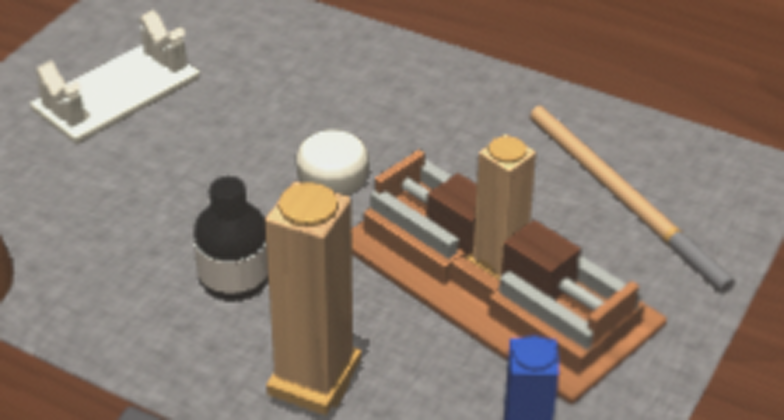

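The crop confirms the layout: the small wooden stamp stands between the dark jaws, the brush's cap end is at lower right (crop 725,280), and the rest's two notches are at crop (60,90) and (165,40). Now I'll travel over, keeping the reach radius large enough.

>>> carry_out:
  series:
    - [[0.943,-0.746,0],[0,0,0],0]
    - [[0.943,-0.746,0],[0,0,0],0]
    - [[0.943,-0.746,0],[0,0,0],0]
    - [[0.943,-0.746,0],[0,0,0],0]
    - [[0.943,-0.746,0],[0,0,0],0]
    - [[0.943,-0.746,0],[0,0,0],0]
    - [[0.943,-0.746,0],[0,0,0],0]
    - [[0.943,-0.746,0],[0,0,0],0]
    - [[0.943,-0.746,0],[0,0,0],0]
    - [[0.943,-0.746,0],[0,0,0],0]

```text
time: 2.1
tcp_pos: [0.3851, -0.3365, 0.2396]
ee_rot: [3.114, 0.413, 0.001]
wrist_force: [-0.1, -0.2, 0.0]
finger_gap: 0.0852
grip_force: 0.0
```

>>> carry_out:
  series:
    - [[0.943,-0.746,0],[0,0,0],0]
    - [[0.943,-0.746,0],[0,0,0],0]
    - [[0.943,-0.746,0],[0,0,0],0]
    - [[0.383,-0.948,0],[0,0,0],0]
    - [[0.383,-0.948,0],[0,0,0],0]
    - [[0.383,-0.948,0],[0,0,0],0]
    - [[0.383,-0.948,0],[0,0,0],0]
    - [[0.383,-0.948,0],[0,0,0],0]
    - [[0.383,-0.948,0],[0,0,0],0]
    - [[0.383,-0.948,0],[0,0,0],0]

```text
time: 3.1
tcp_pos: [0.4746, -0.0364, 0.2397]
ee_rot: [3.114, 0.413, 0.001]
wrist_force: [0.1, 0.0, 0.0]
finger_gap: 0.0853
grip_force: 0.0
```

>>> carry_out:
  series:
    - [[0.389,-0.943,0],[0,0,0],0]
    - [[0.389,-0.943,0],[0,0,0],0]
    - [[0.389,-0.943,0],[0,0,0],0]
    - [[0.389,-0.943,0],[0,0,0],0]
    - [[0.389,-0.943,0],[0,0,0],0]
    - [[0.389,-0.943,0],[0,0,0],0]
    - [[0.389,-0.943,0],[0,0,0],0]
    - [[0,0,0],[0,0,-1],0]
    - [[0,0,0],[0,0,-1],0]
    - [[0,0,0],[0,0,-1],0]

```text
time: 4.1
tcp_pos: [0.5016, 0.1753, 0.2394]
ee_rot: [3.053, 0.742, 0.0]
wrist_force: [-0.1, 0.7, 0.8]
finger_gap: 0.0856
grip_force: 0.0
```

>>> carry_out:
  series:
    - [[0,0,0.2],[0,0,-1],0]
    - [[0,0,0.3],[0,0,-1],0]
    - [[0,0,0.3],[0,0,-1],0]
    - [[0,0,0.3],[0,0,-1],0]
    - [[0,0,0.3],[0,0,-1],0]
    - [[0,0,0.3],[0,0,-1],0]
    - [[0,0,0.3],[0,0,-1],0]
    - [[0,0,0.3],[0,0,-1],0]
    - [[0,0,0],[0,0,-0.35],0]
    - [[0,0,0],[0,0,0],0]

```text
time: 5.1
tcp_pos: [0.5018, 0.1749, 0.1705]
ee_rot: [-2.714, -1.582, -0.0]
wrist_force: [-0.8, 0.8, 0.0]
finger_gap: 0.0852
grip_force: 0.0
```

```bash
cat >> h.py <<'E'
def cloud(c,T=None):
    T=campose(c) if T is None else T; v,u=np.mgrid[0:480,0:640]; K=np.array(c["mtx"])
    n=cv2.undistortPoints(np.stack([u.ravel(),v.ravel()],1).astype(np.float64)[:,None],K,np.array([c["k1"],0,0,0]))[:,0]; d=c["z_map"].ravel()
    P=T[:3,3]+(np.c_[n[:,0],-n[:,1],-np.ones(len(n))]*d[:,None])@T[:3,:3].T; return P[d>0]
def rep(P,name,x0,x1,y0,y1,z0,z1):
    q=P[(P[:,0]>x0)&(P[:,0]<x1)&(P[:,1]>y0)&(P[:,1]<y1)&(P[:,2]>z0)&(P[:,2]<z1)]
    if len(q)<5: print(name,len(q)); return
    r=cv2.minAreaRect(q[:,:2].astype(np.float32)*1000); w,vv=np.linalg.eigh(np.cov(q[:,:2].T))
    print(name,len(q),"mean",q.mean(0).round(4),"z95",np.percentile(q[:,2],95).round(4),"rect",np.round(r[0],1),np.round(r[1],1),round(r[2],1),"ax",np.degrees(np.arctan2(vv[1,1],vv[0,1])).round(1)); return q
def tool():
    s=ctrl.observe(); M=R.from_rotvec(s["ee_rot"]).as_matrix(); print("t",s["time"],"tcp",np.round(s["tcp_pos"],4),"yaw",np.degrees(np.arctan2(M[1,0],M[0,0])).round(2),"tilt z",M[:,2].round(3),"j",np.round(s["joint_pos"],2),"F",np.round(s["wrist_force"],1),"gap",s["finger_gap"]); return s,M
E
python3 - <<'E'
from h import *
s,M=tool(); c=ctrl.capture("wrist"); save(c,"w1"); T=campose(c,s)
P=cloud(c,T); rep(P,"brush",.42,.57,.06,.27,.007,.02); rep(P,"table",.48,.5,.1,.3,-.02,.02); rep(P,"stamptop",.56,.69,.05,.2,.098,.12)
E
```

```text
t 5.1 tcp [0.5018 0.1749 0.1705] yaw 60.46 tilt z [ 0.  0. -1.] j [-0.14  0.54 -0.36  1.85  0.25  0.8  -1.14] F [-0.8  0.8  0. ] gap 0.08522430686900194
brush 5648 mean [0.5213 0.1594 0.0104] z95 0.0131 rect [545.  151.5] [200.  115.5] 60.3 ax 90.1
table 6731 mean [0.4901 0.2086 0.0021] z95 0.0115 rect [490. 200.] [ 20. 200.] 0.0 ax 90.0
stamptop 2518 mean [0.6103 0.1414 0.1069] z95 0.11 rect [611.8 139.1] [24.2 25. ] 74.8 ax -156.2
```

View pics/w1.png

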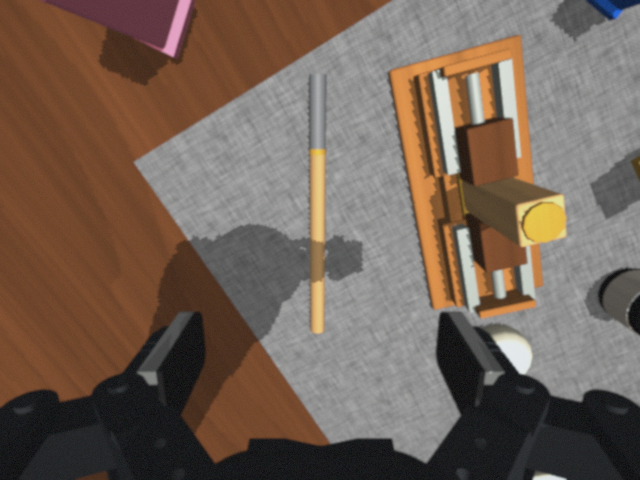

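The wrist view shows the brush vertical, cap end at (317,75) and butt at (317,333). The small wooden stamp's button is at (545,222), with the stand clear to the right.

Run:
```python
from h import *
s,M=tool(); c=ctrl.capture("wrist"); T=campose(c,s)
a,b=at_z(c,(317.5,73),.006,T),at_z(c,(317.5,334),.006,T); m=(a+b)/2
print(a,b,m,np.linalg.norm(a-b),np.degrees(np.arctan2(*(a-b)[1::-1])), "tool delta",M.T@(m-s["tcp_pos"]))
P=cloud(c,T); d=(a-b)/np.linalg.norm(a-b); n=np.array([-d[1],d[0]])
q=P[(abs((P[:,:2]-m[:2])@n)<.02)&(abs((P[:,:2]-m[:2])@d[:2])<.1)&(P[:,2]>.006)]; print(q.mean(0),len(q),"top",np.percentile(q[:,2],95),"cross",np.percentile((q[:,:2]-m[:2])@n,[2,98]))
```

```text
t 5.15 tcp [0.502  0.1751 0.1708] yaw 60.45 tilt z [ 0.001  0.    -1.   ] j [-0.14  0.54 -0.36  1.85  0.25  0.8  -1.14] F [-0.2  0.  -0.2] gap 0.08531804538942836
[0.55056454 0.26483405 0.006     ] [0.44855631 0.08613776 0.006     ] [0.49956043 0.1754859  0.006     ] 0.20576210853155513 60.280246814673 tool delta [-0.0009631  -0.00240036  0.16481113]
[0.50515015 0.18521587 0.16303421] 11630 top 0.24743813540118367 cross [-0.01856441  0.01864024]
```

>>> carry_out:
  series:
    - [[0,-0.08,0.8],[0,0,0],0.4]
    - [[0,0,1],[0,0,0],0.4]
    - [[0,0,1],[0,0,0],0.4]
    - [[0,0,1],[0,0,0],0.4]
    - [[0,0,0.8],[0,0,0],0.4]
    - [[0,0,0.5],[0,0,0],0.4]
    - [[0,0,0.15],[0,0,0],0.4]
    - [[0,0,0.03],[0,0,0],0.4]
    - [[0,0,0],[0,0,0],0.4]
  squeeze: 30

```text
time: 6.1
tcp_pos: [0.5003, 0.1765, 0.0128]
ee_rot: [2.714, 1.583, 0.003]
wrist_force: [0.5, 0.2, -0.4]
finger_gap: 0.0513
grip_force: 0.0
```

>>> carry_out:
  series:
    - [[0,0,0],[0,0,0],0.7]
    - [[0,0,0],[0,0,0],0.8]
    - [[0,0,0],[0,0,0],1]
    - [[0,0,0],[0,0,0],1]
    - [[0,0,0],[0,0,0],1]
    - [[0,0,0],[0,0,0],1]
    - [[0,0,0],[0,0,0],1]

```text
time: 6.8
tcp_pos: [0.5, 0.1762, 0.0127]
ee_rot: [2.714, 1.582, 0.002]
wrist_force: [-0.4, -0.9, 6.0]
finger_gap: 0.0106
grip_force: 29.5
```

>>> carry_out:
  series:
    - [[0,0,-0.3],[0,0,0],1]
    - [[0,0,-0.8],[0,0,0],1]
    - [[0,0,-1],[0,0,0],1]
    - [[0,0,-1],[0,0,0],1]
    - [[0,0,-1],[0,0,0],1]
    - [[0,0,-1],[0,0,0],1]
    - [[0,0,-1],[0,0,0],1]
    - [[-0.4,0.35,0],[0,0,0],1]
    - [[-0.76,0.66,0],[0,0,0],1]
    - [[-0.76,0.66,0],[0,0,0],1]

```text
time: 7.8
tcp_pos: [0.5145, 0.101, 0.1956]
ee_rot: [2.712, 1.586, 0.001]
wrist_force: [-0.5, 0.1, -0.6]
finger_gap: 0.0106
grip_force: 29.4
```

>>> carry_out:
  series:
    - [[-0.76,0.66,0],[0,0,0],1]
    - [[-0.76,0.66,0],[0,0,0],1]
    - [[-0.76,0.66,0],[0,0,0],1]
    - [[-0.76,0.66,0],[0,0,0],1]
    - [[-0.76,0.66,0],[0,0,0],1]
    - [[-0.76,0.66,0],[0,0,0],1]
    - [[0,0,0],[0,0,0.7],1]
    - [[0,0,0],[0,0,1],1]
    - [[0,0,0],[0,0,1],1]
    - [[0,0,0],[0,0,1],1]

```text
time: 8.8
tcp_pos: [0.5503, -0.0762, 0.195]
ee_rot: [-2.896, -1.216, 0.001]
wrist_force: [0.7, 0.8, -0.7]
finger_gap: 0.01
grip_force: 29.4
```

>>> carry_out:
  series:
    - [[0,0,0],[0,0,1],1]
    - [[0,0,0],[0,0,1],1]
    - [[0,0,0],[0,0,1],1]
    - [[0,0,0],[0,0,1],1]
    - [[0,0,0],[0,0,1],1]
    - [[0,0,0],[0,0,1],1]
    - [[0,0,0],[0,0,1],1]
    - [[0,0,0],[0,0,1],1]
    - [[0,0,0],[0,0,1],1]
    - [[0,0,0],[0,0,1],1]

```text
time: 9.8
tcp_pos: [0.5504, -0.076, 0.195]
ee_rot: [-3.137, -0.153, 0.001]
wrist_force: [0.0, -0.2, -1.1]
finger_gap: 0.0106
grip_force: 29.4
```

>>> carry_out:
  series:
    - [[0,0,0],[0,0,1],1]
    - [[0,0,0],[0,0,1],1]
    - [[0,0,0],[0,0,1],1]
    - [[0,0,0],[0,0,1],1]
    - [[0,0,0],[0,0,1],1]
    - [[0,0,0],[0,0,0.5],1]
    - [[0,0,0],[0,0,0],1]

```text
time: 10.5
tcp_pos: [0.5506, -0.076, 0.195]
ee_rot: [-3.11, 0.444, 0.001]
wrist_force: [-0.4, 0.5, 0.4]
finger_gap: 0.0104
grip_force: 29.4
```

Run:
```python
from h import *
s,M=tool(); c=ctrl.capture("wrist"); save(c,"w2"); T=campose(c,s)
P=cloud(c,T); q=rep(P,"posts",.5,.65,-.26,-.1,.024,.045); rep(P,"brush",.4,.75,-.35,-.05,.17,.22)
for r in ctrl.tip_of(c,"rest")[:2]: print(r,at_z(c,r["location"],0,T))
for z in (.025,.03,.034,.037,.04): 
    qq=q[abs(q[:,2]-z)<.0015]
    for k in (0,1):
        a=np.radians(-16.4); u=(qq[:,:2]-[.572,-.1815])@[np.cos(a),np.sin(a)]; v=(qq[:,:2]-[.572,-.1815])@[-np.sin(a),np.cos(a)]
        w=v[(u>0)==k]; print(z,k,len(w),np.percentile(w,[1,99]).round(4) if len(w)>5 else "", np.percentile(u[(u>0)==k],[1,99]).round(4) if len(w)>5 else "")
```

```text
t 10.5 tcp [ 0.5506 -0.076   0.195 ] yaw -16.25 tilt z [-0.  0. -1.] j [ 0.1   0.52  0.    1.76 -0.    0.87 -1.75] F [-0.4  0.5  0.4] gap 0.01039480183191733
posts 2164 mean [ 0.5753 -0.1834  0.0346] z95 0.0414 rect [ 570.8 -182.3] [ 40.4 102.4] 73.7 ax 163.6
brush 16350 mean [ 0.5794 -0.0851  0.1959] z95 0.2137 rect [570.  -84.4] [ 37.3 160.6] 65.5 ax 163.5
{'location': [440.6, 146.4], 'p': 0.85} [ 0.57121625 -0.18354779  0.        ]
0.025 0 46 [-0.0138  0.0172] [-0.0506 -0.0395]
0.025 1 73 [-0.0161  0.0176] [0.0384 0.0499]
0.03 0 179 [-0.0173  0.0172] [-0.0517 -0.0397]
0.03 1 169 [-0.0079  0.0175] [0.0389 0.05  ]
0.034 0 145 [-0.0155  0.0136] [-0.0515 -0.0397]
0.034 1 161 [-0.0116  0.0086] [0.0387 0.0502]
0.037 0 188 [-0.0204  0.0185] [-0.0517 -0.0397]
0.037 1 228 [-0.0207  0.019 ] [0.0386 0.0501]
0.04 0 245 [-0.0193  0.0187] [-0.0516 -0.0398]
0.04 1 315 [-0.0196  0.0189] [0.0385 0.0499]
```

View pics/w2.png

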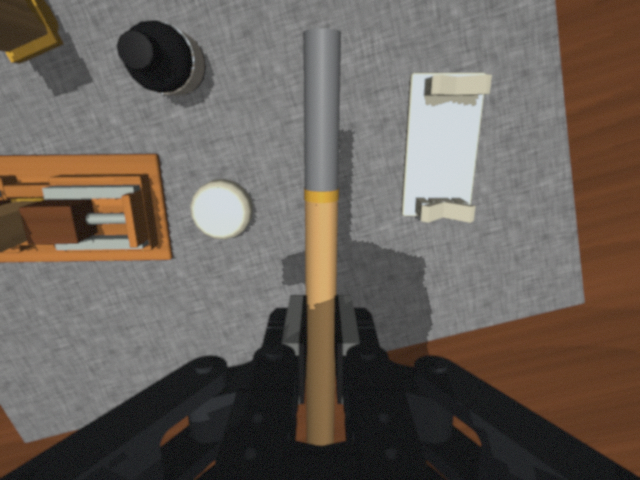

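The wrist view shows the brush straight in the pads, cap end at (322,35). The rest's notches are at (460,85) and (447,211), parallel within about 2°, with the round white thing at (220,210) clear.

Run:
```python
from h import *
s,M=tool(); c=ctrl.capture("wrist"); T=campose(c,s); P=(cloud(c,T)-s["tcp_pos"])@M
for x0 in (-.02,.02,.03,.04,.05,.06,.07,.08,.09,.095,.1):
    q=P[(abs(P[:,0]-x0)<.003)&(abs(P[:,1])<.012)&(abs(P[:,2])<.03)]
    if len(q)>20: print(x0,len(q),"y mid",np.round(np.percentile(q[:,1],[2,98]).mean(),4),"top z",np.percentile(q[:,2],5).round(4))
q=P[(abs(P[:,1])<.012)&(abs(P[:,2])<.03)]; print(q[:,0].max())
d=M.T@(np.array([.5709,-.1818,0])-s["tcp_pos"]); print("to rest (tool)",d)
```

```text
t 10.6 tcp [ 0.5507 -0.0761  0.195 ] yaw -16.22 tilt z [-0.  0. -1.] j [ 0.1   0.52  0.    1.76 -0.    0.87 -1.75] F [-0.2 -0.1 -0.2] gap 0.010035369482541653
-0.02 358 y mid 0.0006 top z -0.0
0.02 480 y mid 0.0008 top z -0.0002
0.03 497 y mid 0.0006 top z -0.0
0.04 536 y mid 0.0008 top z 0.0001
0.05 582 y mid 0.0009 top z -0.0003
0.06 605 y mid 0.001 top z -0.0
0.07 657 y mid 0.0008 top z 0.0
0.08 703 y mid 0.0009 top z 0.0
0.09 753 y mid 0.001 top z 0.0001
0.095 786 y mid 0.0011 top z 0.0002
0.1 590 y mid 0.0011 top z 0.0002
0.10149372721333401
to rest (tool) [0.04890044 0.09586348 0.1949471 ]
```

>>> carry_out:
  series:
    - [[0.4,0.79,0],[0,0,0],1]
    - [[0.4,0.79,0],[0,0,0],1]
    - [[0.4,0.79,0],[0,0,0],1]
    - [[0.39,0.8,0],[0,0,0],1]
    - [[0,0,0.7],[0,0,0],1]
    - [[0,0,1],[0,0,0],1]
    - [[0,0,1],[0,0,0],1]
    - [[0,0,1],[0,0,0],1]
    - [[0,0,0.6],[0,0,0],1]
    - [[0,0,0.2],[0,0,0],1]

```text
time: 11.65
tcp_pos: [0.5685, -0.1804, 0.0576]
ee_rot: [-3.109, 0.444, 0.007]
wrist_force: [-0.8, 0.3, 0.3]
finger_gap: 0.0104
grip_force: 29.4
```

Run:
```python
from h import *
s,M=tool(); c=ctrl.capture("wrist"); save(c,"w3"); T=campose(c,s); print(M.T@(np.array([.5709,-.1818,.0405])-s["tcp_pos"]))
P=(cloud(c,T)-s["tcp_pos"])@M
for x0 in (.07,.09): 
    q=P[(abs(P[:,0]-x0)<.003)&(abs(P[:,1])<.012)&(abs(P[:,2])<.02)]; print(len(q),np.percentile(q[:,1],[2,98]),np.percentile(q[:,2],5))
```

```text
t 11.65 tcp [ 0.5685 -0.1804  0.0576] yaw -16.26 tilt z [-0.004  0.002 -1.   ] j [ 0.27  0.76  0.    1.75 -0.    0.64 -1.58] F [-0.8  0.3  0.3] gap 0.010368656741147474
[0.0028081  0.00063142 0.01708585]
655 [-0.00498556  0.00650345] 2.1019045427925605e-05
742 [-0.00468178  0.0065464 ] 4.886278118024245e-05
```

View pics/w3.png

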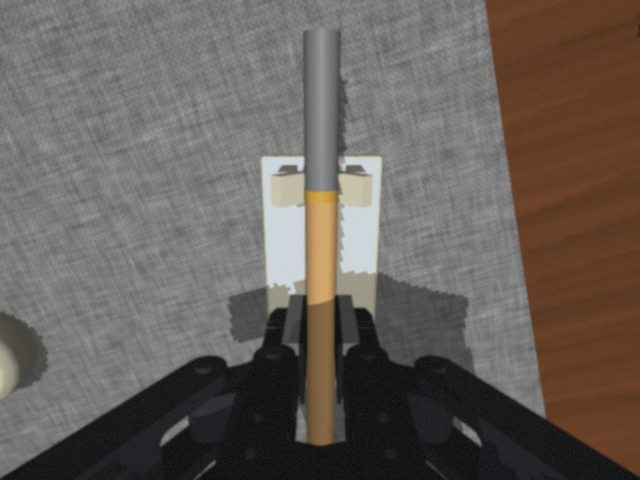

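The brush is centred between the far notch's horns (290,188) and (357,188), so I can lower it and let go.

>>> carry_out:
  series:
    - [[0.04,0,0.2],[0,0,0],1]
    - [[0,0,0.2],[0,0,0],1]
    - [[0,0,0.1],[0,0,0],1]
    - [[0,0,0.03],[0,0,0],1]
    - [[0,0,0],[0,0,0],1]

```text
time: 12.2
tcp_pos: [0.5713, -0.1812, 0.0443]
ee_rot: [-3.11, 0.445, -0.001]
wrist_force: [0.8, -0.1, -0.3]
finger_gap: 0.0104
grip_force: 29.4
```

>>> carry_out:
  series:
    - [[0,0,0.06],[0,0,0],1]
    - [[0,0,0.04],[0,0,0],1]
    - [[0,0,0],[0,0,0],1]

```text
time: 12.5
tcp_pos: [0.5713, -0.1815, 0.0413]
ee_rot: [3.11, -0.445, 0.001]
wrist_force: [0.4, -0.1, 0.5]
finger_gap: 0.0104
grip_force: 29.5
```

>>> carry_out:
  series:
    - [[0,0,0.02],[0,0,0],1]
    - [[0,0,0],[0,0,0],0.83]
    - [[0,0,0],[0,0,0],0.75]
    - [[0,0,0],[0,0,0],0.6]
    - [[0,0,0],[0,0,0],0.5]
    - [[0,0,0],[0,0,0],0.5]
    - [[0,0,-0.3],[0,0,0],0.5]
    - [[0,0,-0.8],[0,0,0],0.5]
    - [[0,0,-1],[0,0,0],0.5]
    - [[0,0,-1],[0,0,0],0.5]

```text
time: 13.5
tcp_pos: [0.571, -0.1812, 0.1349]
ee_rot: [-3.11, 0.445, 0.0]
wrist_force: [0.8, 0.4, -0.1]
finger_gap: 0.0428
grip_force: 0.0
```

Run:
```python
from h import *
s,M=tool(); c=ctrl.capture("wrist"); save(c,"w4"); T=campose(c,s); W=cloud(c,T); P=W-[.5709,-.1818,0]; a=np.radians(-16.3); D=np.array([[np.cos(a),-np.sin(a)],[np.sin(a),np.cos(a)]])
L=P[:,:2]@D
for x0 in np.arange(-.09,.11,.02):
    q=(abs(L[:,0]-x0)<.003)&(abs(L[:,1])<.012)&(P[:,2]>.03)&(P[:,2]<.06)
    if q.sum()>10: print(x0.round(2),q.sum(),np.percentile(L[q,1],[3,97]).round(4),"top",np.percentile(P[q,2],95).round(4))
q=(abs(L[:,1])<.005)&(P[:,2]>.034)&(P[:,2]<.05);print("ends",L[q,0].min(),L[q,0].max())
```

```text
t 13.5 tcp [ 0.571  -0.1812  0.1349] yaw -16.28 tilt z [-0.  0. -1.] j [ 0.27  0.65  0.    1.7  -0.    0.79 -1.58] F [ 0.8  0.4 -0.1] gap 0.04276022419730386
-0.09 129 [-0.0058  0.0051] top 0.0413
-0.07 141 [-0.0057  0.0055] top 0.0414
-0.05 252 [-0.0108  0.011 ] top 0.0413
-0.03 164 [-0.0061  0.0054] top 0.0413
-0.01 174 [-0.0059  0.0053] top 0.0413
0.01 185 [-0.0058  0.0051] top 0.0414
0.03 214 [-0.0063  0.0056] top 0.0412
0.05 394 [-0.0113  0.0112] top 0.0415
0.07 231 [-0.0059  0.0053] top 0.0413
0.09 261 [-0.0063  0.0051] top 0.0412
ends -0.09845620638559188 0.10183386501831045
```

View pics/w4.png

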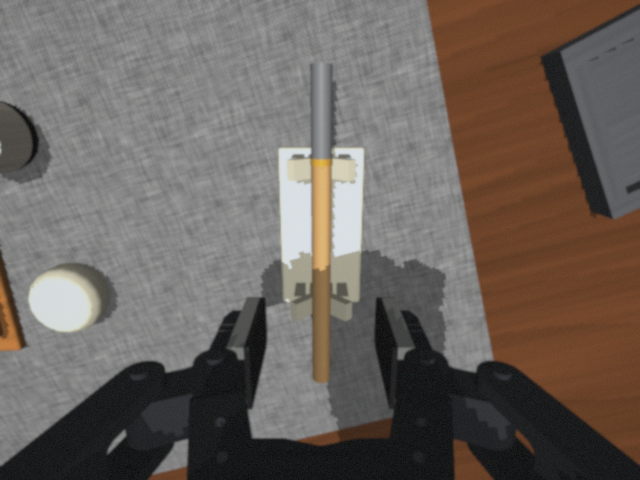

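The brush lies home: level, top at 41 mm, and about 2 mm off centre. In the view it runs from (321,63) to (321,382) through both notches. Next is the stamp.

>>> carry_out:
  series:
    - [[0,0,-0.9],[0,0,0],0.3]
    - [[0,0,-1],[0,0,0],0.3]
    - [[0,0,-0.9],[0,0,0],0.3]
    - [[-0.15,-0.4,0],[0,0,0],0.3]
    - [[-0.33,-0.96,0],[0,0,0],0.3]
    - [[-0.33,-0.96,0],[0,0,0],0.3]
    - [[-0.33,-0.96,0],[0,0,0],0.3]
    - [[-0.33,-0.96,0],[0,0,0],0.3]
    - [[-0.33,-0.96,0],[0,0,0],0.3]
    - [[-0.33,-0.96,0],[0,0,0],0.3]

```text
time: 14.55
tcp_pos: [0.5608, 0.0159, 0.2171]
ee_rot: [-3.11, 0.444, 0.001]
wrist_force: [-0.1, 0.0, 0.1]
finger_gap: 0.0599
grip_force: 0.0
```

>>> carry_out:
  series:
    - [[-0.33,-0.96,0],[0,0,0],0.3]
    - [[-0.33,-0.96,0],[0,0,0],0.3]
    - [[-0.33,-0.96,0],[0,0,0],0.3]
    - [[-0.33,-0.96,0],[0,0,0],0.3]
    - [[-0.2,-0.6,0],[0,0,0],0.3]
    - [[0,0,0],[0,0,0],0.3]
    - [[0,0,0],[0,0,0],0.3]

```text
time: 15.25
tcp_pos: [0.5548, 0.1541, 0.2171]
ee_rot: [3.109, -0.444, -0.001]
wrist_force: [-0.2, -1.1, 0.2]
finger_gap: 0.0597
grip_force: 0.0
```

Run:
```python
from h import *
s,M=tool(); c=ctrl.capture("wrist"); save(c,"w5"); T=campose(c,s); P=cloud(c,T)
rep(P,"top",.57,.66,.09,.19,.103,.113); rep(P,"shank high",.57,.66,.09,.19,.085,.113)
j=rep(P,"jaws",.55,.68,.03,.25,.0515,.0565)
a=np.radians(-15.2); D=np.array([[np.cos(a),-np.sin(a)],[np.sin(a),np.cos(a)]]); L=(j[:,:2]-[.612,.139])@D
for k in (0,1):
    q=L[(L[:,1]>0)==k]; print("jaw",k,np.percentile(q[:,0],[1,99]),np.percentile(q[:,1],[1,99]))
for r in ctrl.tip_of(c,"stand")[:2]: print(r,at_z(c,r["location"],0,T))
```

```text
t 15.25 tcp [0.5548 0.1541 0.2171] yaw -16.26 tilt z [-0.001 -0.001 -1.   ] j [-0.3   0.52 -0.01  1.67  0.01  0.95 -2.17] F [-0.2 -1.1  0.2] gap 0.059683684075340325
top 1595 mean [0.6122 0.1388 0.1081] z95 0.1102 rect [611.8 139. ] [23.5 24.1] 74.3 ax 166.8
shank high 1629 mean [0.6124 0.1387 0.1078] z95 0.1102 rect [611.8 139. ] [23.5 24.1] 74.3 ax 165.3
jaws 3719 mean [0.6119 0.1384 0.0543] z95 0.0555 rect [611.7 138.7] [96.8 27.9] 74.7 ax 74.6
jaw 0 [-0.01393372  0.01332742] [-0.0481981  -0.01444232]
jaw 1 [-0.01365381  0.01350082] [0.01458672 0.04758434]
```

View pics/w5.png

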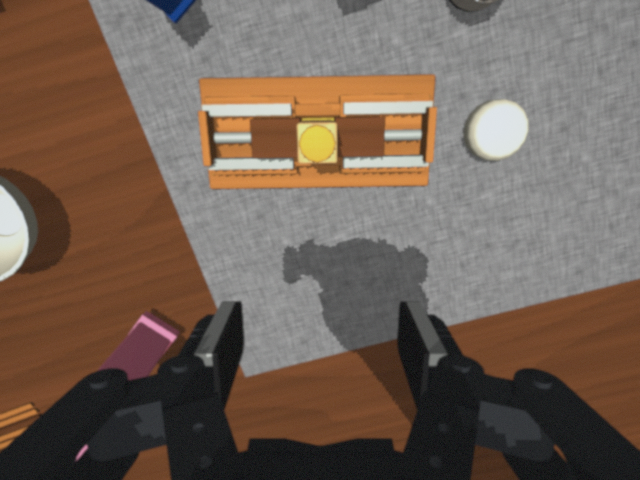

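The wrist view has the small wooden stamp's button at (317,143) between the jaws at (275,137) and (360,137), all at the expected heights. I'll go over it, then descend.

>>> carry_out:
  series:
    - [[0.98,-0.02,0],[0,0,0],0.3]
    - [[0.98,-0.02,0],[0,0,0],0.3]
    - [[0,0,0.5],[0,0,-0.22],0.3]
    - [[0,0,1],[0,0,0],0.3]
    - [[0,0,1],[0,0,0],0.3]
    - [[0,0,1],[0,0,0],0.3]
    - [[0,0,0.7],[0,0,0],0.3]
    - [[0,0,0.4],[0,0,0],0.3]
    - [[0,0,0.17],[0,0,0],0.3]
    - [[0,0,0],[0,0,0],0.3]
  squeeze: 60

```text
time: 16.35
tcp_pos: [0.6122, 0.1386, 0.0743]
ee_rot: [3.113, -0.423, 0.0]
wrist_force: [0.3, -0.1, 1.3]
finger_gap: 0.0596
grip_force: 0.0
```

>>> carry_out:
  series:
    - [[0,0,0],[0,0,0],0.5]
    - [[0,0,0],[0,0,0],0.6]
    - [[0,0,0],[0,0,0],0.7]
    - [[0,0,0],[0,0,0],1]
    - [[0,0,0],[0,0,0],1]
    - [[0,0,0],[0,0,0],1]
    - [[0,0,0],[0,0,0],1]

```text
time: 17.05
tcp_pos: [0.6125, 0.1395, 0.0754]
ee_rot: [-3.113, 0.421, -0.002]
wrist_force: [-0.7, -0.1, 6.3]
finger_gap: 0.0235
grip_force: 58.7
```

```bash
python3 -c "
from h import *
tool(); print(ctrl.observe()['ft_torque'])"
```

```text
t 17.05 tcp [0.6125 0.1395 0.0754] yaw -15.4 tilt z [ 0.001  0.    -1.   ] j [-0.25  0.77 -0.01  1.65  0.01  0.72 -2.11] F [-0.7 -0.1  6.3] gap 0.023536032553822035
[-0.11190354  0.24129966  0.04380935]
```

>>> carry_out:
  series:
    - [[0,0.067,0],[0.5,0,0],1]
    - [[0,0.067,0],[0.5,0,0],1]
    - [[0,0.067,0],[0.5,0,0],1]
    - [[0,0.067,0.002],[0.5,0,0],1]
    - [[0,0.067,0.002],[0.5,0,0],1]
    - [[0,0,0],[0,0,0],1]
    - [[0,0,0],[0,0,0],1]

```text
time: 17.75
tcp_pos: [0.6102, 0.1308, 0.0745]
ee_rot: [-2.94, 0.397, -0.038]
wrist_force: [-0.3, 1.7, 5.3]
finger_gap: 0.0233
grip_force: 59.9
```

```bash
cat >> h.py <<'E'
def lean():
    s=ctrl.observe(); M=R.from_rotvec(s["ee_rot"]).as_matrix(); a=np.radians(-15.4); X=np.array([np.cos(a),np.sin(a),0]); Y=np.array([-np.sin(a),np.cos(a),0]); up=-M[:,2]
    K=np.array(s["tcp_pos"])+M[:,2]*.0575; d=K-[.6118,.1388,0]
    print("t",s["time"],"lean to +y",np.arctan2(up@Y,up[2]).round(4),"x lean",(up@X).round(4),"keel x,y,z",(d@X).round(4),(d@Y).round(4),K[2].round(4),"tcp",np.round(s["tcp_pos"],4),"F stand x,y,z",np.round([s["wrist_force"]@X,s["wrist_force"]@Y,s["wrist_force"][2]],1),"gap",round(s["finger_gap"],4),"grip",round(s["grip_force"],1))
E
python3 -c "
from h import *
lean()"
```

```text
t 17.75 lean to +y -0.1764 x lean -0.0016 keel x,y,z 0.0007 0.0019 0.0179 tcp [0.6102 0.1308 0.0745] F stand x,y,z [-0.8  1.5  5.3] gap 0.0233 grip 59.9
```

>>> carry_out:
  series:
    - [[0,0.09,0.002],[0.5,0,0],1]
    - [[0,0.03,0],[0.05,0,0],1]
    - [[0,0,0],[0,0,0],1]
    - [[0,0,0],[0,0,0],1]

```text
time: 18.15
tcp_pos: [0.6096, 0.1287, 0.0741]
ee_rot: [-2.902, 0.39, -0.046]
wrist_force: [0.3, 3.1, 5.9]
finger_gap: 0.0233
grip_force: 60.8
```

```bash
python3 -c "
from h import *
lean()"
```

```text
t 18.15 lean to +y -0.2159 x lean -0.0021 keel x,y,z 0.0007 0.002 0.0179 tcp [0.6096 0.1287 0.0741] F stand x,y,z [-0.5  3.1  5.9] gap 0.0233 grip 60.8
```

>>> carry_out:
  series:
    - [[0,-0.069,0],[-0.51,0,0],1]
    - [[0,-0.069,0],[-0.51,0,0],1]
    - [[0,-0.069,0],[-0.51,0,0],1]
    - [[0,-0.069,0],[-0.51,0,0],1]
    - [[0,-0.069,0],[-0.51,0,0],1]
    - [[0,-0.069,0],[-0.51,0,0],1]
    - [[0,-0.069,0],[-0.51,0,0],1]
    - [[0,-0.069,0],[-0.51,0,0],1]
    - [[0,-0.069,0],[-0.51,0,0],1]
    - [[0,-0.069,0],[-0.51,0,0],1]

```text
time: 19.15
tcp_pos: [0.6145, 0.1457, 0.0749]
ee_rot: [2.969, -0.402, -0.026]
wrist_force: [-0.4, -0.7, 4.5]
finger_gap: 0.0234
grip_force: 60.9
```

>>> carry_out:
  series:
    - [[0,-0.069,0],[-0.51,0,0],1]
    - [[0,-0.09,0],[-0.51,0,0],1]
    - [[0,-0.03,0],[0,0,0],1]
    - [[0,0,0],[0,0,0],1]
    - [[0,0,0],[0,0,0],1]

```text
time: 19.65
tcp_pos: [0.6157, 0.1498, 0.074]
ee_rot: [2.898, -0.392, -0.041]
wrist_force: [-0.6, -1.3, 5.8]
finger_gap: 0.023
grip_force: 61.7
```

```bash
cat > jaws.py <<'E'
from h import *
lean()
a=np.radians(-15.4); D=np.array([[np.cos(a),-np.sin(a)],[np.sin(a),np.cos(a)]])
for n in ("scene","side"):
    c=ctrl.capture(n); P=cloud(c); P=P[(abs(P[:,2]-.054)<.004)]; L=(P[:,:2]-[.6118,.1388])@D; L=L[(abs(L[:,0])<.011)&(abs(L[:,1])<.09)]
    for k in (0,1):
        q=L[(L[:,1]>0)==k,1]; print(n,"-+"[k],len(q),np.percentile(q,[2,10,50,90,98]).round(4) if len(q)>5 else "")
    cv2.imwrite("pics/j_%s.png"%n,cv2.resize(c["img"][(200 if n=="scene" else 140):(350 if n=="scene" else 260),(290 if n=="scene" else 280):(450 if n=="scene" else 400),::-1],None,fx=4,fy=4,interpolation=cv2.INTER_CUBIC))
E
python3 jaws.py
```

```text
t 19.65 lean to +y 0.2188 x lean -0.0017 keel x,y,z 0.0009 -0.0008 0.0179 tcp [0.6157 0.1498 0.074 ] F stand x,y,z [-0.2 -1.4  5.8] gap 0.023 grip 61.7
scene - 188 [-0.0536 -0.0498 -0.0357 -0.0199 -0.0186]
scene + 207 [0.0194 0.0246 0.0395 0.0542 0.0555]
side - 199 [-0.0552 -0.0525 -0.0337 -0.0055 -0.0037]
side + 3
```

>>> carry_out:
  series:
    - [[0,0.058,0],[0.447,0,0],1]
    - [[0,0.058,0],[0.447,0,0],1]
    - [[0,0.058,0],[0.447,0,0],1]
    - [[0,0.058,0],[0.447,0,0],1]
    - [[0,0.058,0],[0.447,0,0],1]
    - [[0,0.058,0],[0.447,0,0],1]
    - [[0,0.058,0],[0.447,0,0],1]
    - [[0,0,0],[0,0,0],1]

```text
time: 20.55
tcp_pos: [0.6126, 0.1378, 0.0754]
ee_rot: [-3.11, 0.424, -0.003]
wrist_force: [-0.2, -1.9, 7.6]
finger_gap: 0.0234
grip_force: 61.6
```

```bash
python3 jaws.py
```

```text
t 20.55 lean to +y -0.0026 x lean -0.0016 keel x,y,z 0.0011 -0.0006 0.0179 tcp [0.6126 0.1378 0.0754] F stand x,y,z [ 0.3 -1.9  7.6] gap 0.0234 grip 61.6
scene - 144 [-0.054  -0.0515 -0.0396 -0.0237 -0.0188]
scene + 249 [0.0098 0.011  0.0357 0.053  0.0552]
side - 186 [-0.0554 -0.053  -0.0355 -0.0142 -0.0119]
side + 10 [0.0328 0.033  0.0464 0.0529 0.0542]
```

View pics/j_scene.png

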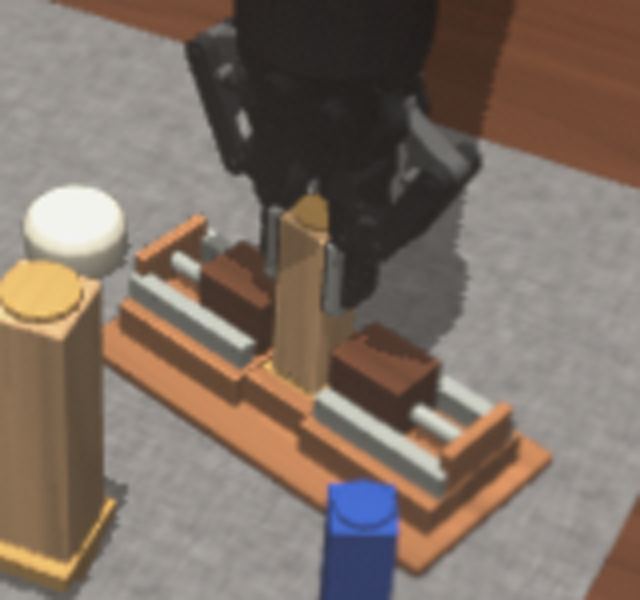

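The crop shows both dark jaws pushed back, with clear gaps beside the upright shank. I'll lift slowly first and watch the force.

>>> carry_out:
  series:
    - [[0,0,-0.1],[0,0,0],1]
    - [[0,0,-0.1],[0,0,0],1]
    - [[0,0,-0.1],[0,0,0],1]
    - [[0,0,0],[0,0,0],1]

```text
time: 21.05
tcp_pos: [0.6121, 0.1401, 0.0834]
ee_rot: [-3.109, 0.42, -0.001]
wrist_force: [-0.3, -0.7, -2.1]
finger_gap: 0.0235
grip_force: 60.7
```

>>> carry_out:
  series:
    - [[0,0,-0.2],[0,0,0],1]
    - [[0,0,-0.3],[0,0,0],1]
    - [[0,0,-0.4],[0,0,0],1]
    - [[0,0,-0.4],[0,0,0],1]
    - [[0,0,-0.4],[0,0,0],1]
    - [[0,0,-0.2],[0,0,0],1]
    - [[0,0,0],[0,0,0],1]
    - [[0,0,0],[0,0,0],1]
    - [[0,0,0],[0,0,0],1]

```text
time: 21.95
tcp_pos: [0.6115, 0.1395, 0.1397]
ee_rot: [-3.11, 0.421, 0.001]
wrist_force: [-0.1, 0.4, -2.4]
finger_gap: 0.0234
grip_force: 60.7
```

Run:
```python
from h import *
lean(); c=ctrl.capture("scene"); cv2.imwrite("pics/f.png",cv2.resize(c["img"][180:350,190:450,::-1],None,fx=3,fy=3,interpolation=cv2.INTER_CUBIC))
a=np.radians(-15.4); D=np.array([[np.cos(a),-np.sin(a)],[np.sin(a),np.cos(a)]])
for n in ("scene","side"):
    P=cloud(ctrl.capture(n)); L=(P[:,:2]-[.6118,.1388])@D
    q=P[(abs(L[:,0])<.02)&(abs(L[:,1])<.013)&(P[:,2]>.03),2]; print(n,np.percentile(q,[0,2,5,50]).round(4)); rep(P,"brush",.45,.7,-.24,-.12,.0385,.045)
```

```text
t 21.95 lean to +y -0.0034 x lean 0.0013 keel x,y,z -0.0005 0.0008 0.0822 tcp [0.6115 0.1395 0.1397] F stand x,y,z [-0.2  0.4 -2.4] gap 0.0234 grip 60.7
scene [0.0733 0.0834 0.0888 0.2071]
brush 362 mean [ 0.576  -0.1813  0.0403] z95 0.0421 rect [ 573.7 -180.2] [ 39.5 200.3] 74.9 ax 163.9
side [0.0757 0.0833 0.0853 0.1142]
brush 641 mean [ 0.5734 -0.183   0.04  ] z95 0.042 rect [ 573.8 -182.7] [ 40.1 199.7] 73.4 ax 163.3
```

View pics/f.png

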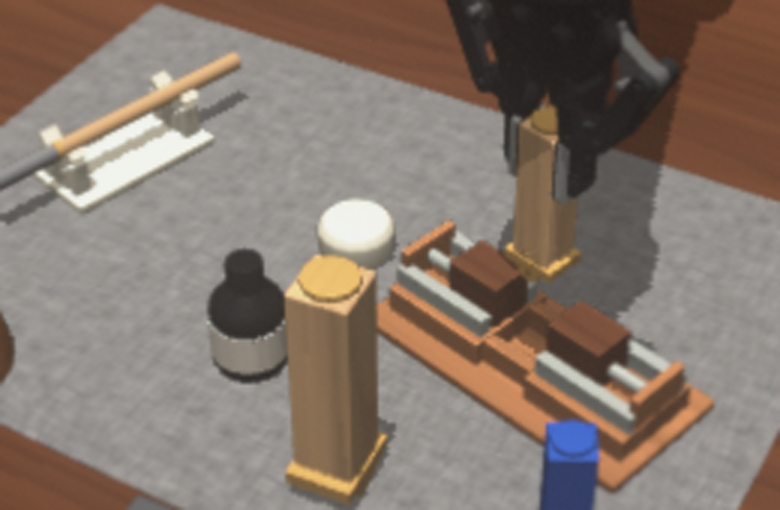

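The stamp hangs upright over the stand, its underside about 72 mm up (18 mm above the jaws). The brush lies home in the rest.

```bash
python3 -c "
from bench import ctrl
print(ctrl.close_job())"
```

```text
the job is handed in; nothing more can be done
None
```

The job is handed in: the brush lies level in both notches of the rest, about 2 mm off centre, and the stamp is free, held upright over the stand about 18 mm above the jaws, at 22 s of the 58 s allowed.

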